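# Stack a car body mount: cushion, spacer, cushion

## Robot

A 6-joint arm with a two-finger parallel gripper is mounted at the origin on the work surface. World frame = base frame: x ahead of the robot, y to its left, z up, the work surface at z = 0. Lengths are in mm, angles in degrees, forces in N, time in s.
With the tool pointing down it reaches from about 350 to 850 mm from the base axis. Payload 8.1 kg.
Tool frame: the origin (TCP) lies between the finger pads; the fingertips stand 22 mm ahead of it and the grasp point (between the pads) lies 3 mm ahead of it; z points along the fingers, y is the direction in which the jaws open and shut (so a half turn about z gives the same grasp; the last joint's range is limited). The gripper opens to 85 mm and grips with 20 to 120 N. Pads are 22 mm wide; open, the fingers measure 114 mm over their backs; the gripper's body (76 mm by 85 mm) begins 54 mm behind the grasp point. The pads swing forward as they close: fully open they stand 13 mm farther back than shut.
Start: joints at [-68.491, 7.471, 85.268, -0, 87.261, -4.893], TCP at [266.819, -537.414, 253.292] pointing down, gripper open.
Joint ranges: [-169.43, 169.43], [-51.17, 129.36], [1.28, 143.12], [-76.62, 256.62], [0, 156.53], [-152.29, 152.29]. Speed limits (degrees/s): [136.94, 136.94, 159.86, 180, 180, 180].

## Interface

Orientations are given as [roll, pitch, yaw] about the fixed x, y, z axes, in that order (R = Rz(yaw) Ry(pitch) Rx(roll)).
In Python, from bench import r gives the robot as it stands.
- The arm moves only by the tool drive_tool, never from a script. Its argument "moves" is a list of rows, each a list of 2 entries, a list of its own where there are three numbers: the shift along the world's x, y, z in mm, then the turn about the world's z in degrees. A call has exactly 8 rows; each row is the pose to reach, as a shift and turn from the pose commanded when the call began; what a row does not reach only later rows make up. A row lasts 1/12 s, in which the tool goes at most 41.7 mm and 7.16 degrees, less where a joint would pass 70% of its speed; a pose out of reach is approached as far as the arm can. A call with a gripper value outside its range is refused whole. "fingers" is the finger opening in mm, from 0 to 85.4, set as the call begins (left out, the last holds). The fingers move at their own pace and stop on an object; "squeeze" is the grip in N (left out, the last holds). Time passes only in rows, so rows that repeat a pose let the fingers close, or fill a call up. It gives the time, the measured TCP pose, the force and the opening at its end, in the units of the state.
- r.sense(): the state, without advancing time (a new reading comes with each control period).
- r.snapshot(name): name is "scene" or "top" or "wrist"; returns a dict with "pixels" (420x560x3 uint8, red, green, blue), "camera_matrix" (3x3 intrinsics, pixels), "xyz" and "orientation" of the camera in the world. Camera axes: x right, y down, z forward; pixel columns grow to the right and rows downward; lengths in mm; the calibration is good to about 2 mm. A picture is of the moment at which its call begins. There is no depth.
- r.hand_in(): hands the job in, once; it reports no verdict.
The state is a dict: "time": time; "joint_pos": joint angles; "qd": joint speeds; "joint_efforts": joint torques, N m; "tool_pos": TCP position; "tcp_rot": TCP orientation; "ft_force": force on the tool from outside, world axes, zero at the start; "wrist_torque": the same for the moment, N m; "finger_gap": finger opening in mm.
Only numpy, scipy, OpenCV 4.12 (cv2) and the standard library are available. Lean on these libraries where they do the work, as an engineer would, in place of code of your own. Each camera call takes 0.05 s, during which the arm holds its last target.

## Task

Finish the body mount on the round aluminium plate, where the black cushion already lies. Take the yellow spacer disc out of the blue rack and lay it flat on the bench and let go, then pick it up again across its width and set it on the black cushion; then set the red cushion on top. Line all three discs up as one centred stack with their edges flush, set things down without dropping them, and leave the grey disc in its slot and the phone, screwdriver and green can where they are.

Things in the scene. Friction and masses are not known exactly. Their poses are not given: they have to be found in the camera images.
- plate: round aluminium assembly plate fixed flat on the bench, 130 mm across, 10 mm thick, four small bolt heads (2.5 mm high) 54 mm from its centre; origin at the centre of its underside on the bench (z 0), z up
- black_cushion: hard black urethane disc with a steel-coloured centre spot, 64 mm diameter, 24 mm thick, loose, lying flat in the middle of the plate (its top is 34 mm above the bench); origin at the disc's centre, z is its axis
- rack: fixed blue plastic rack, 150 mm (its x) by 62 mm (its y), with two upright slots 84 mm apart (centres at x -42 and +42 mm) that each hold a disc standing on edge; slots are 16 mm wide along x, slot floor 6 mm and slot walls 24 mm above the bench; origin at the centre of its underside, z up
- spacer: yellow rigid disc with a dark centre spot, 64 mm diameter, 14 mm thick, about 0.12 kg, loose; starts standing on edge in either slot of the rack, its rim 6 to 70 mm above the bench, where it can be pinched by its two faces; origin at the disc's centre, its x is the disc's axis (at the start level, along the rack's x; vertical once it lies flat). Let go leaning over 20 deg, it falls flat
- grey_disc: steel-grey disc of the same size as the spacer, standing on edge in the other slot of the rack; to be left alone; origin at the disc's centre, its x is the disc's axis
- red_cushion: hard red urethane disc with a black centre spot, 64 mm diameter, 24 mm thick, about 0.09 kg, loose, lying flat on the bench; origin at the disc's centre, z is its axis
- phone: black phone, 74 by 150 by 9 mm, lying on the bench; origin at the centre of its underside; leave alone
- screwdriver: red-handled screwdriver 180 mm long, handle about 25 mm thick, lying on the bench, its shaft along its x; leave alone
- grease_can: green can 60 mm across, 90 mm high, standing on the bench; origin at the centre of its underside; leave alone
There are look-alikes about, which are no part of the job. Of the things shaped like the plate, the aluminium one is meant.

How it is judged (in metres and radians):
On the way, in this order (a step that is already met when the one before it is completed fails the run):
1. the yellow spacer lies flat on the bench, released (height (world z) of spacer below 0.012 m and angle between the x axis of spacer and the z axis of plate, either way round below 0.1 rad and contact force between the fingers and spacer below 0.1 N and linear speed of spacer below 0.03 m/s), for 0.2 s.
2. the yellow spacer lies flat and centred on the black cushion, released (horizontal distance between spacer and black_cushion below 0.006 m and height (world z) of spacer between 0.037 and 0.045 m and angle between the x axis of spacer and the z axis of plate, either way round below 0.1 rad and contact force between the fingers and spacer below 0.1 N and linear speed of spacer below 0.02 m/s), for 0.2 s.
At the end, for the whole second after the job is handed in: The black cushion lies flat on the plate within 10 mm of its centre, the yellow spacer lies flat on it centred within 6 mm, and the red cushion lies flat on the spacer centred within 6 mm (and within 9 mm of the black cushion); all released and at rest; the grey disc still stands in its slot (all of step 2 and horizontal distance between black_cushion and plate below 0.01 m and height (world z) of black_cushion below 0.026 m and angle between the z axis of each of black_cushion, red_cushion and the z axis of plate, either way round below 0.1 rad and horizontal distance between red_cushion and spacer below 0.006 m and horizontal distance between red_cushion and black_cushion below 0.009 m and height (world z) of red_cushion between 0.055 and 0.065 m and contact force between the fingers and red_cushion below 0.1 N and linear speed of red_cushion below 0.02 m/s and height (world z) of grey_disc between 0.03 and 0.045 m); the robot touches nothing.
It fails at once if the grey disc is moved more than 15 mm (distance of grey_disc from where it was at the start of the episode above 0.015 m).
It fails at once if the phone, screwdriver or green can is moved more than 20 mm (distance of any of phone, screwdriver, grease_can from where it was at the start of the episode above 0.02 m).
It fails at once if the spacer is dropped (falls free faster than 0.9 m/s, about 40 mm) (contact force between the fingers and spacer below 0.1 N and linear speed of spacer above 0.9 m/s).
It fails at once if the red cushion is dropped (falls free faster than 0.8 m/s, about 30 mm) (contact force between the fingers and red_cushion below 0.1 N and linear speed of red_cushion above 0.8 m/s).
It also fails if it takes over 67 s, if anything falls off the work surface, if the arm or the gripper's body presses on something with over 40 N, if the wrist force passes 120 N, or if a joint passes its speed limit or range.

## Working session

There is one attempt and no reset: what is moved stays moved. The work goes in short steps, Python scripts to look and compute and a tool call to move; the robot and the scene stay as the last step left them, time stands still between calls to the robot, and variables do not carry over. Pictures are saved under pics/ and viewed, and the job is handed in when it is done.

Besides the shell and the picture viewer there is one more tool, called after ">>>" as name([rows], argument=value, ...), one row to a line, values as JSON. drive_tool: Moves the arm, as the interface text tells. Its arguments: {"type":"object","properties":{"moves":{"type":"array","items":{"type":"array"}},"fingers":{"type":"number"},"squeeze":{"type":"number"}},"required":["moves"]}

```bash
ls; mkdir -p pics; cat > h.py <<'E'
import numpy as np, cv2
from scipy.spatial.transform import Rotation as R
from bench import r
def snap(n,f):
    s=r.snapshot(n); cv2.imwrite('pics/'+f,cv2.cvtColor(s['pixels'],cv2.COLOR_RGB2BGR))
    np.savez('pics/'+f+'.npz',**{k:np.array(v) for k,v in s.items()}); return s
def load(f): return dict(np.load('pics/'+f+'.npz'))
def rot(s):
    o=np.array(s['orientation'],float)
    return o if o.shape==(3,3) else R.from_euler('xyz',o,degrees=True).as_matrix()
def cast(s,uv,z):
    uv=np.atleast_2d(uv).astype(float)
    d=np.c_[uv,np.ones(len(uv))]@np.linalg.inv(s['camera_matrix']).T@rot(s).T
    c=np.array(s['xyz']); return c+d*((z-c[2])/d[:,2])[:,None]
def proj(s,p):
    q=(np.atleast_2d(p)-s['xyz'])@rot(s)@np.array(s['camera_matrix']).T
    return q[:,:2]/q[:,2:]
E
python3 - <<'E'
from h import *
print(r.sense())
for n in ('scene','top','wrist'):
    s=snap(n,n+'0.png'); print(n,s['camera_matrix'],s['xyz'],s['orientation'])
E
```

```text
pics
{'time': 0.0, 'joint_pos': array([-6.84930048e+01,  7.51348475e+00,  8.53305658e+01, -2.61726763e-03,
        8.72646079e+01, -4.89324506e+00]), 'qd': array([-0.05008451, -0.05073203, -0.08893565,  0.08903372,  0.06744646,
       -0.04088669]), 'joint_efforts': array([ 2.74446265e-04, -5.69398284e+01, -5.00548983e+01, -3.84692248e-04,
        1.50016072e-02,  6.26926453e-05]), 'tool_pos': array([ 266.5904601 , -536.92362883,  252.24902436]), 'tcp_rot': array([-1.79891515e+02, -6.66398223e-03,  2.64003613e+01]), 'ft_force': array([-0.50829305,  0.13863879,  0.10878107]), 'wrist_torque': array([-0.01284645, -0.0701121 , -0.04808541]), 'finger_gap': 85.82881336214281}
scene [[466.27145046   0.         277.1710739 ]
 [  0.         466.27145046 201.91511   ]
 [  0.           0.           1.        ]] [1190.15691097   74.2392401   949.39382863] [-144.11753223   -0.74326638   93.88839649]
top [[407.32755619   0.         284.1440958 ]
 [  0.         407.32755619 210.37569226]
 [  0.           0.           1.        ]] [496.17333992  23.72896966 908.72964427] [-175.56419011   -0.25942934  -88.92068104]
wrist [[310.81525728   0.         276.83343091]
 [  0.         310.81525728 207.72570857]
 [  0.           0.           1.        ]] [ 338.70415431 -502.4610039   373.3808862 ] [ 1.61775127e+02  7.58828302e-02 -6.35890989e+01]
```

View pics/scene0.png

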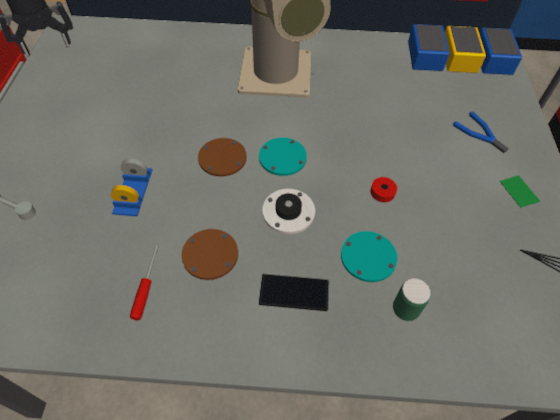

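View pics/top0.png

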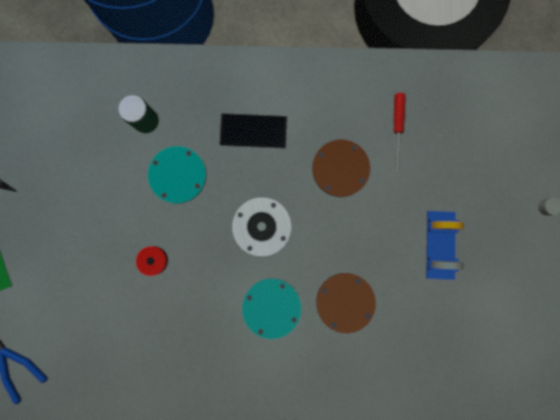

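View pics/wrist0.png

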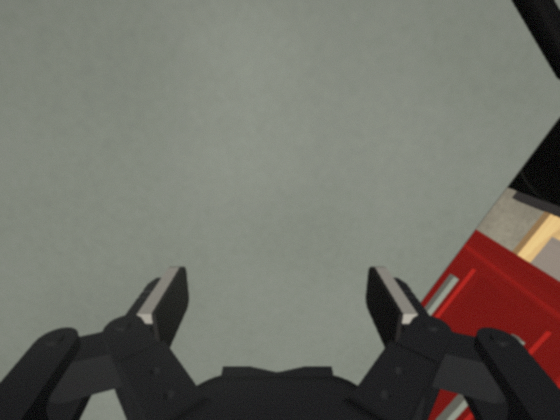

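```bash
cat > m.py <<'E'
from h import *
def hsv(s): return cv2.cvtColor(s['pixels'],cv2.COLOR_RGB2HSV)
def blobs(mask,amin=30):
    n,l,st,c=cv2.connectedComponentsWithStats(mask.astype(np.uint8))
    return [(c[i],st[i],(l==i)) for i in range(1,n) if st[i][4]>=amin]
E
python3 - <<'E'
from m import *
for f in('top0.png','scene0.png'):
    s=load(f);h=hsv(s);H,S,V=[h[...,i].astype(int) for i in range(3)]
    M={'yellow':((H>15)&(H<32)&(S>150),38),'red':(((H<6)|(H>174))&(S>150),24),'blue':((H>105)&(H<125)&(S>120),24),'white':((S<30)&(V>150),10),'black':((V<50),34),'brown':((H>5)&(H<15)&(S>120),0)}
    print(f)
    for k,(m,z) in M.items():
        for c,st,_ in blobs(m,60):
            print(k,c.round(1),st[:5],cast(s,c,z)[0].round(1))
E
python3 - <<'E'
import cv2
i=cv2.imread('pics/top0.png'); 
a=cv2.resize(i[190:300,400:540],None,fx=5,fy=5,interpolation=cv2.INTER_CUBIC)
cv2.imwrite('pics/c1.png',a)
b=cv2.resize(i[180:280,120:310],None,fx=4,fy=4,interpolation=cv2.INTER_CUBIC);cv2.imwrite('pics/c2.png',b)
E
```

```text
top0.png
yellow [447.9 224.8] [433 222  30   7 179] [ 539.5 -330.2   38. ]
red [398.9 111.9] [394  93  11  39 366] [ 789.3 -229.9   24. ]
red [151.  260.6] [136 247  31  29 673] [450.9 305.9  24. ]
blue [153.8  19.7] [  86    0  127   44 3614] [990.8 323.3  24. ]
blue [440.1 245.5] [ 427  211   32   69 1501] [ 495.  -318.4   24. ]
blue [ 15.9 371.4] [  0 347  47  57 819] [213.6 579.9  24. ]
white [427.1   9.1] [400   0  51  24 770] [1037.6 -299.7   10. ]
white [455.6   8.8] [452   0   9  21 127] [1039.6 -365.6   10. ]
white [133.3 110.3] [119  97  25  23 332] [785.5 365.   10. ]
white [261.2 226.3] [ 233  198   58   58 1637] [529.7  70.9  10. ]
black [146.9  17. ] [  85    0  114   37 2517] [991.2 335.6  34. ]
black [121.6   1.8] [ 95   0  54   6 213] [1025.4  393.7   34. ]
black [188.3  28. ] [ 112    0  102   44 1162] [967.8 242.2  34. ]
black [425.3  26.1] [ 354    0  156   50 5155] [ 983.4 -286.7   34. ]
black [146.8 121.4] [130 105  28  28 371] [753.5 325.1  34. ]
black [252.9 130.3] [ 220  114   66   34 2004] [738.3  92.7  34. ]
black [  5.2 186. ] [  0 181  15  10  68] [605.3 
[... 1077 characters left out ...]
 13.7] [ 324    0  198   32 5193] [-307.9  475.    34. ]
black [538.5  43.8] [516  38  44  13 464] [-169.7  844.9   34. ]
black [549.7  86.7] [539  68  21  37 152] [ 42.4 823.5  34. ]
black [555.3 129.4] [549 113  11  39 233] [222.7 790.   34. ]
black [288.  206.6] [276 194  25  25 462] [540.4  68.1  34. ]
black [533.6 255. ] [521 250  21  12  81] [631.4 628.5  34. ]
black [293.8 292.2] [ 259  275   69   36 2055] [762.4  92.5  34. ]
black [399.  304.4] [393 292  14  24 178] [773.7 314.   34. ]
black [530.4 415.7] [503 411  57   9 356] [975.  536.4  34. ]
brown [221.8 156.8] [ 198  138   48   38 1361] [ 365.7 -119.     0. ]
brown [209.4 253.9] [ 182  229   56   51 2103] [ 664.7 -106.7    0. ]
```

View pics/c1.png

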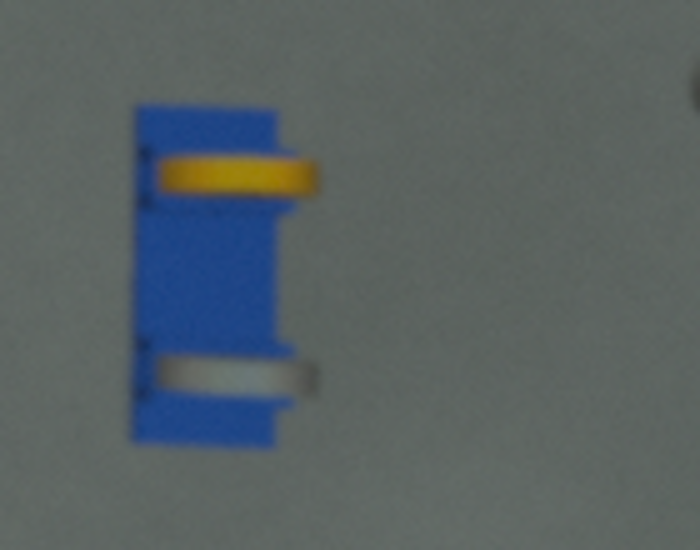

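View pics/c2.png

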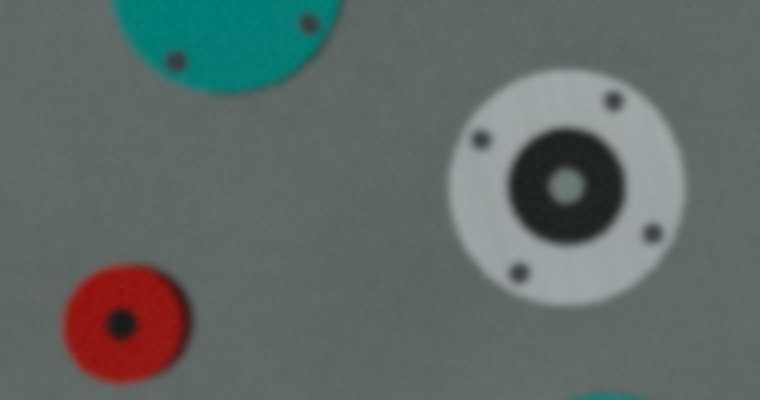

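```bash
python3 - <<'E'
from m import *
for f,bl,rd in(('top0.png',(261,226),(151,260.6)),('scene0.png',(288,205),(383,188))):
    s=load(f);g=cv2.cvtColor(s['pixels'],cv2.COLOR_RGB2GRAY).astype(float)
    for n,(u,v),z,sg in(('blk',bl,34,1),('red',rd,24,-1)):
        yy,xx=np.mgrid[-6:7,-6:7]; p=(s['pixels'][...,0] if sg<0 else g)[int(v)-6:int(v)+7,int(u)-6:int(u)+7].astype(float)
        w=np.clip(sg*(p-(np.median(p))),0,None); w[w<.3*w.max()]=0
        c=np.array([int(u)+(w*xx).sum()/w.sum(),int(v)+(w*yy).sum()/w.sum()])
        print(f,n,c.round(2),cast(s,c,z).round(1))
s=load('top0.png');h=hsv(s)
# plate bolts: dark spots ring
# rack: blue corners at z=24 ; yellow ends at z=70 top
m=((h[...,0]>105)&(h[...,0]<125)&(h[...,1]>120)).astype(np.uint8); m[:,:400]=0
pts=np.argwhere(m)[:,::-1]; left=[]
for row in range(213,279):
    c=np.where(m[row])[0]
    if len(c): left.append((c.min(),row))
L=cast(s,np.array(left)-[.5,0],24); p=np.polyfit(L[:,0],L[:,1],1); print('rack edge: x',L[0],L[-1],'dy/dx',p, 'deg',np.degrees(np.arctan(p[0])))
# yellow: edges at ridge z~70
y=(h[...,0]>15)&(h[...,0]<32)&(h[...,1]>120); y[:,:400]=0
for col in range(432,464,3):
    r_=np.where(y[:,col])[0]
    if len(r_): print(col,r_.min(),r_.max(),cast(s,[[col,(r_.min()+r_.max())/2]],65)[0].round(1))
s2=load('scene0.png')
i=cv2.cvtColor(s2['pixels'],cv2.COLOR_RGB2BGR)[145:230,95:170];cv2.imwrite('pics/c3.png',cv2.resize(i,None,fx=7,fy=7,interpolation=cv2.INTER_CUBIC))
E
```

```text
top0.png blk [261.14 226.09] [[529.3  69.8  34. ]]
top0.png red [149.93 260.67] [[450.7 308.1  24. ]]
scene0.png blk [288.26 203.27] [[530.6  68.2  34. ]]
scene0.png red [384.01 186.29] [[452.1 306.   24. ]]
rack edge: x [ 565.08745841 -289.50941424   24.        ] [ 424.70206177 -290.51117037   24.        ] dy/dx [-1.17571197e-02 -2.83312138e+02] deg -0.6736022991680375
435 222 227 [ 538.3 -292.5   65. ]
438 222 227 [ 538.4 -298.7   65. ]
441 222 227 [ 538.5 -304.9   65. ]
444 222 227 [ 538.7 -311.2   65. ]
447 222 228 [ 537.7 -317.4   65. ]
450 222 228 [ 537.9 -323.6   65. ]
453 222 228 [ 538.  -329.9   65. ]
456 222 228 [ 538.1 -336.1   65. ]
459 222 228 [ 538.2 -342.3   65. ]
462 223 228 [ 537.3 -348.6   65. ]
```

View pics/c3.png

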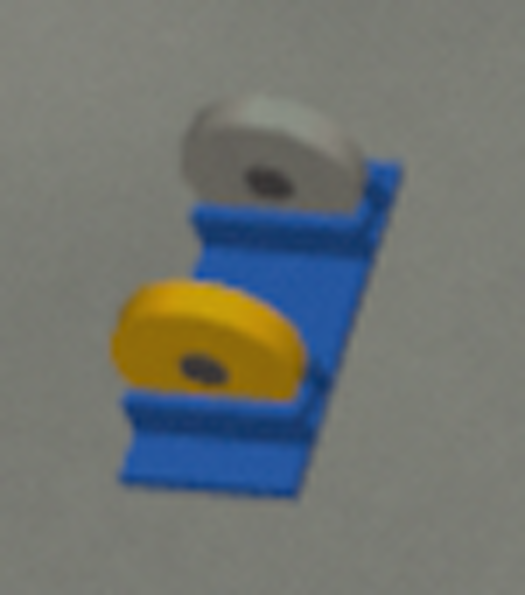

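```bash
python3 - <<'E'
from m import *
s=load('scene0.png');
g=cv2.cvtColor(s['pixels'],cv2.COLOR_RGB2HSV)
p=g[194:203,118:131]; 
w=np.clip(120-s['pixels'][194:203,118:131,0].astype(float),0,None); yy,xx=np.mgrid[194:203,118:131]; yy=yy;c=np.array([(w*xx).sum()/w.sum(),(w*yy).sum()/w.sum()]);print(c)
for z in (34,38,42): print(cast(s,c,z))
# tangent rays for the top view in plane x=538 
t=load('top0.png'); a=cast(t,[[432.5,224.8],[463,225]],0)[:,1]; C=t['xyz']
an=np.arctan2(a-C[1],C[2]); m=an.mean(); print('centre y', C[1]+np.tan(m)*(C[2]-38), 'radius', np.sin((an[0]-an[1])/2)*np.hypot(C[2]-38,np.tan(m)*(C[2]-38)))
E
```

```text
[123.23497758 199.64843049]
[[ 550.60111842 -330.58892892   34.        ]]
[[ 553.39578788 -328.81994969   38.        ]]
[[ 556.19045733 -327.05097045   42.        ]]
centre y -329.5029680305015 radius 30.297458420229315
```

>>> drive_tool([
  [[34,26,-10],7],
  [[68,52,-25],14],
  [[102,78,-40],21],
  [[136,104,-55],28],
  [[170,130,-70],35],
  [[204,156,-85],42],
  [[238,182,-95],49],
  [[265,204,-100],56],
], fingers=45, squeeze=40)

```text
time: 0.82
tool_pos: [519.9, -341.6, 154.6]
tcp_rot: [-179.9, -0.1, 82.7]
ft_force: [0.3, -0.5, 0.3]
finger_gap: 45.0
```

>>> drive_tool([
  [[6,4,0],6.5],
  [[6,4,0],6.5],
  [[6,4,0],6.5],
  [[6,4,0],6.5],
  [[6,4,0],6.5],
  [[6,4,0],6.5],
  [[6,4,0],6.5],
  [[6,4,0],6.5],
])

```text
time: 1.48
tool_pos: [524.8, -340.2, 156.7]
tcp_rot: [180.0, 0.0, 88.8]
ft_force: [-0.2, 0.7, 0.2]
finger_gap: 45.3
```

```bash
python3 - <<'E'
from h import *
s=snap('wrist','w1.png'); print(s['xyz'],s['orientation']); q=r.sense(); print(q['tool_pos'],q['tcp_rot'],q['finger_gap'],q['joint_pos'])
E
```

```text
[ 526.28335447 -260.68017325  277.68747211] [ 1.61709802e+02 -6.54401187e-02 -1.20120441e+00]
[ 524.88606674 -339.95014207  156.59108713] [1.79988522e+02 8.93810361e-03 8.88175254e+01] 45.18284830025525 [-3.76257448e+01  1.48693169e+01  8.71455240e+01 -3.80622756e-04
  7.79706167e+01 -3.64431918e+01]
```

View pics/w1.png

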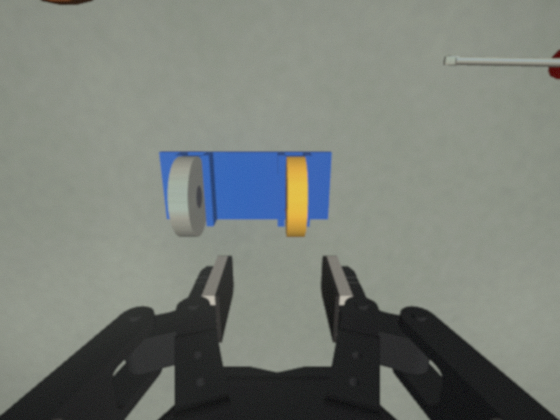

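```bash
python3 - <<'E'
from m import *
s=load('w1.png');h=hsv(s); y=(h[...,0]>15)&(h[...,0]<32)&(h[...,1]>120)
c,st,m=max(blobs(y),key=lambda b:b[1][4]); print(c,st)
for row in range(150,240,8):
    k=np.where(m[row])[0]
    if len(k): print(row,k.min(),k.max(),cast(s,[[k.min()-.5,row],[k.max()+.5,row]],38).round(1)[:,:2].tolist(),cast(s,[[k.min()-.5,row],[k.max()+.5,row]],70).round(1)[:,:2].tolist())
# tangent centre in plane x
v=[st[1]-.5,st[1]+st[3]-.5]; a=cast(s,[[c[0],v[0]],[c[0],v[1]]],0)[:,1]; C=s['xyz']
an=np.arctan2(a-C[1],C[2]); mm=an.mean(); print('centre y', C[1]+np.tan(mm)*(C[2]-38),'rad',np.sin(abs(an[0]-an[1])/2)*np.hypot(C[2]-38,np.tan(mm)*(C[2]-38)))
E
```

```text
[296.24753127 196.40092166] [ 287  157   20   79 1519]
158 288 303 [[534.0, -299.7], [546.3, -299.9]] [[532.9, -294.5], [543.6, -294.7]]
166 287 305 [[533.1, -305.9], [547.9, -306.2]] [[532.2, -299.8], [545.0, -300.1]]
174 287 306 [[533.1, -312.2], [548.7, -312.5]] [[532.2, -305.3], [545.7, -305.6]]
182 287 306 [[533.0, -318.6], [548.8, -319.0]] [[532.1, -310.9], [545.8, -311.2]]
190 287 306 [[532.9, -325.2], [548.9, -325.5]] [[532.0, -316.6], [545.8, -316.9]]
198 287 306 [[532.8, -331.8], [548.9, -332.2]] [[532.0, -322.3], [545.9, -322.6]]
206 287 306 [[532.8, -338.6], [549.0, -338.9]] [[531.9, -328.2], [545.9, -328.5]]
214 287 306 [[532.7, -345.5], [549.0, -345.8]] [[531.8, -334.1], [546.0, -334.4]]
222 287 305 [[532.6, -352.5], [548.3, -352.8]] [[531.8, -340.2], [545.3, -340.5]]
230 287 305 [[532.5, -359.6], [548.3, -359.9]] [[531.7, -346.4], [545.4, -346.7]]
centre y -330.4697054944921 rad 31.41536811074833
```

>>> drive_tool([
  [[7,5,0],0.5],
  [[14,10,-5],0.5],
  [[14,10,-25],0.5],
  [[14,10,-45],0.5],
  [[14,10,-65],0.5],
  [[14,10,-85],0.5],
  [[14,10,-100],0.5],
  [[14,10,-104],0.5],
])

```text
time: 2.2
tool_pos: [538.0, -327.2, 48.4]
tcp_rot: [-179.8, -0.2, 89.4]
ft_force: [-0.5, -0.1, -0.8]
finger_gap: 44.9
```

```bash
python3 - <<'E'
from h import *
s=snap('wrist','w2.png'); q=r.sense(); print(q['tool_pos'],q['tcp_rot'],q['finger_gap'],q['ft_force'])
E
```

```text
[ 538.15607598 -327.48452724   49.04063428] [-1.79775430e+02 -1.74205623e-01  8.94345110e+01] 45.269808045518666 [-0.15398811  0.72207883 -0.51677652]
```

View pics/w2.png

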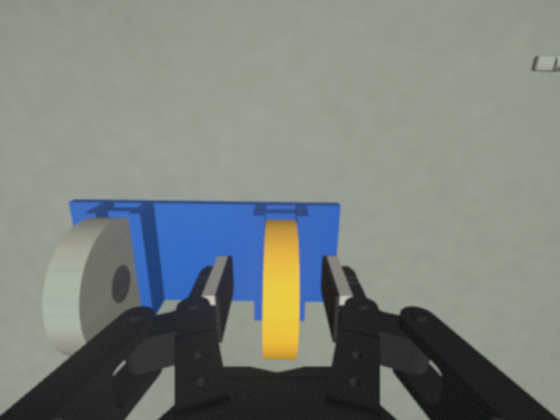

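>>> drive_tool([
  [[0.7,-2.5,2],0],
  [[0.7,-2.5,2],0],
  [[0.7,-2.5,2],0],
  [[0.7,-2.5,2],0],
  [[0.7,-2.5,2],0],
  [[0.7,-2.5,2],0],
  [[0.7,-2.5,2],0],
  [[0.7,-2.5,2],0],
], fingers=5, squeeze=40)

```text
time: 2.92
tool_pos: [540.5, -332.8, 56.2]
tcp_rot: [179.9, 0.1, 89.4]
ft_force: [-3.4, -0.0, 6.1]
finger_gap: 13.1
```

```bash
python3 - <<'E'
from h import *
q=r.sense(); print(q['tool_pos'],q['tcp_rot'],q['finger_gap'],q['ft_force'])
E
```

```text
[ 540.52987027 -332.79973639   56.18239473] [1.79908558e+02 9.59531735e-02 8.93816515e+01] 13.121819636338827 [-3.37521397 -0.02905337  6.09211368]
```

>>> drive_tool([
  [[0,0,5],0],
  [[0,0,15],0],
  [[0,0,30],0],
  [[0,0,50],0],
  [[-5,15,60],0],
  [[-15,40,60],0],
  [[-25,70,60],0],
  [[-35,100,60],0],
])

```text
time: 3.58
tool_pos: [505.0, -231.3, 115.7]
tcp_rot: [179.9, 0.0, 89.3]
ft_force: [0.8, 1.0, -1.5]
finger_gap: 13.5
```

>>> drive_tool([
  [[-7,20,0],0],
  [[-13,35,-5],0],
  [[-15,43,-10],0],
  [[-15,43,-20],0],
  [[-15,43,-30],0],
  [[-15,43,-40],0],
  [[-15,43,-45],0],
  [[-15,43,-45],0],
])

```text
time: 4.25
tool_pos: [488.7, -189.0, 67.0]
tcp_rot: [-179.8, -0.1, 89.3]
ft_force: [-0.8, 0.7, -2.9]
finger_gap: 13.2
```

```bash
python3 - <<'E'
from h import *
q=r.sense(); print(q['tool_pos'],q['tcp_rot'],q['finger_gap'],q['ft_force'])
s=snap('wrist','w3.png');s=snap('scene','s3.png')
E
```

```text
[ 488.73201265 -189.01528627   67.00699316] [-1.79809247e+02 -8.82737760e-02  8.93477515e+01] 13.227165453949008 [-0.82958093  0.66102476 -2.89824369]
```

View pics/w3.png

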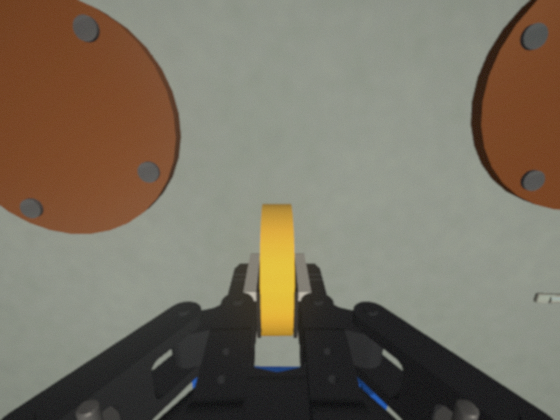

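View pics/s3.png

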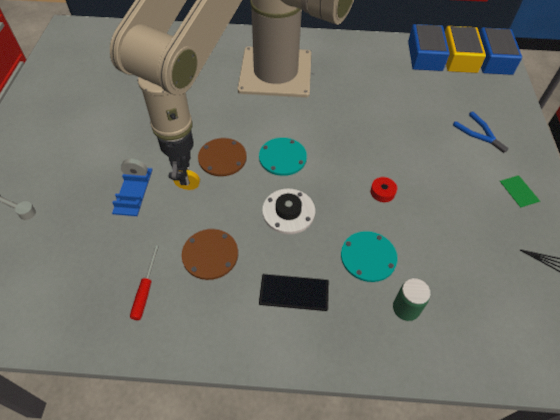

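>>> drive_tool([
  [[0,0,-5],0],
  [[0,0,-9],0],
  [[0,0,-11],0],
  [[0,0,-13],0],
  [[0,0,-14],0],
  [[0,0,-14],0],
  [[0,0,-14],0],
  [[0,0,-14],0],
])

```text
time: 5.02
tool_pos: [490.1, -188.9, 55.6]
tcp_rot: [180.0, 0.0, 89.4]
ft_force: [-1.2, -0.2, -1.7]
finger_gap: 13.3
```

>>> drive_tool([
  [[0,0,-1],0],
  [[0,0,-1],0],
  [[0,0,-2],0],
  [[0,0,-2],0],
  [[0,0,-3],0],
  [[0,0,-3],0],
  [[0,0,-3],0],
  [[0,0,-3],0],
])

```text
time: 5.68
tool_pos: [489.9, -188.9, 52.3]
tcp_rot: [-180.0, -0.0, 89.4]
ft_force: [-0.2, 0.1, -1.4]
finger_gap: 13.6
```

>>> drive_tool([
  [[0,0,-0.5],0],
  [[0,0,-1],0],
  [[0,0,-1.5],0],
  [[0,0,-2],0],
  [[0,0,-2],0],
  [[0,0,-2],0],
  [[0,0,-2],0],
  [[0,0,-2],0],
])

```text
time: 6.35
tool_pos: [490.0, -188.9, 50.4]
tcp_rot: [180.0, 0.0, 89.4]
ft_force: [-0.5, 0.1, -1.7]
finger_gap: 13.5
```

>>> drive_tool([
  [[0,0,-0.5],0],
  [[0,0,-1],0],
  [[0,0,-1.5],0],
  [[0,0,-2],0],
  [[0,0,-2.5],0],
  [[0,0,-2.5],0],
  [[0,0,-2.5],0],
  [[0,0,-2.5],0],
])

```text
time: 7.02
tool_pos: [490.3, -189.1, 50.0]
tcp_rot: [180.0, 0.0, 89.4]
ft_force: [-8.6, 3.5, 19.8]
finger_gap: 13.9
```

>>> drive_tool([
  [[0,0,1],0],
  [[0,0,2],0],
  [[0,0,2],0],
  [[0,0,2],0],
  [[0,0,2],0],
  [[0,0,2],0],
  [[0,0,2],0],
  [[0,0,2],0],
])

```text
time: 7.68
tool_pos: [490.2, -189.0, 50.1]
tcp_rot: [180.0, 0.0, 89.4]
ft_force: [-1.4, -0.1, 4.3]
finger_gap: 13.5
```

>>> drive_tool([
  [[0,0,0],0],
  [[0,0,0],0],
  [[0,0,0],0],
  [[0,0,0],0],
  [[0,0,0],0],
  [[0,0,0],0],
  [[0,0,0],0],
  [[0,0,0],0],
], fingers=85)

```text
time: 8.35
tool_pos: [490.0, -188.9, 49.9]
tcp_rot: [180.0, 0.0, 89.4]
ft_force: [-0.3, -0.0, -0.1]
finger_gap: 85.0
```

```bash
python3 - <<'E'
from h import *
q=r.sense(); print(q['tool_pos'],q['tcp_rot'],q['finger_gap'],q['ft_force'])
s=snap('wrist','w4.png')
E
```

```text
[ 489.96773886 -188.89932734   49.88027526] [1.79999071e+02 1.27949297e-03 8.94019894e+01] 85.00728910275845 [-0.256875   -0.0143735  -0.14439884]
```

View pics/w4.png

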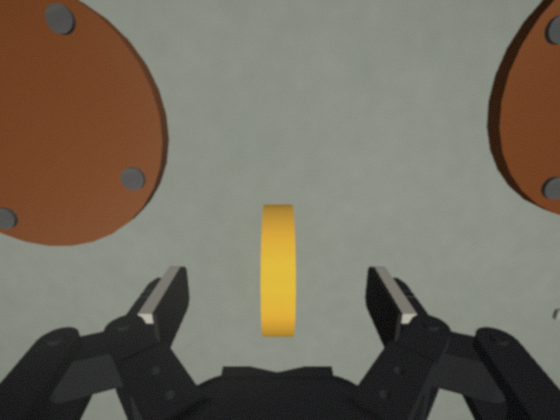

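>>> drive_tool([
  [[5,2,0],0],
  [[12,3,0],0],
  [[19,3,0],0],
  [[25,3,0],0],
  [[30,3,0],0],
  [[33,3,0],0],
  [[35,3,0],0],
  [[37,3,0],0],
])

```text
time: 9.07
tool_pos: [527.1, -185.9, 49.7]
tcp_rot: [-180.0, -0.0, 89.4]
ft_force: [0.2, 0.3, -0.1]
finger_gap: 84.9
```

>>> drive_tool([
  [[2,0,0],0],
  [[4,0,0],0],
  [[6,0,0],0],
  [[8,0,0],0],
  [[10,0,0],0],
  [[12,0,0],0],
  [[12,0,0],0],
  [[12,0,0],0],
])

```text
time: 9.73
tool_pos: [539.1, -185.9, 49.9]
tcp_rot: [180.0, 0.0, 89.4]
ft_force: [-0.3, 0.2, 0.3]
finger_gap: 84.8
```

```bash
python3 - <<'E'
from h import *
q=r.sense(); print(q['tool_pos'],q['tcp_rot'],q['finger_gap'],q['ft_force'])
s=snap('wrist','w5.png')
E
```

```text
[ 539.0725399  -185.88095748   49.88993163] [1.79998721e+02 3.75804392e-04 8.94065416e+01] 84.77721626717408 [-0.33665167  0.21646338  0.27863008]
```

View pics/w5.png

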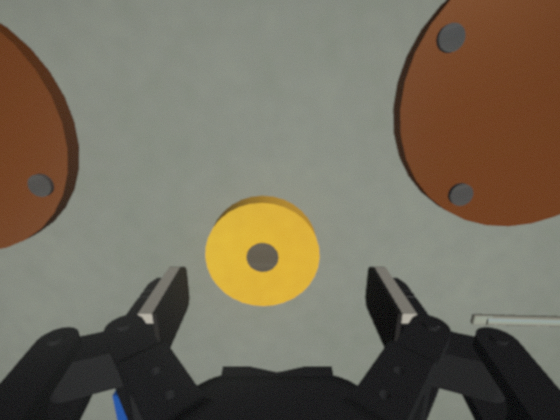

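```bash
cat >> m.py <<'E'
def disc(s,z,kind,zb=None):
    """centre via mean of top-face ellipse contour rays on plane z"""
    h=hsv(s);H,S,V=[h[...,i].astype(int) for i in range(3)]
    m=((H>15)&(H<32)&(S>120)) if kind=='y' else (((H<8)|(H>172))&(S>120))
    c,st,m=max(blobs(m),key=lambda b:b[1][4])
    cs,hi=cv2.findContours(m.astype(np.uint8),cv2.RETR_CCOMP,cv2.CHAIN_APPROX_NONE)
    holes=[cv2.contourArea(k) for k in cs]
    k=[i for i in range(len(cs)) if hi[0][i][3]>=0]; out={}
    if k:
        i=max(k,key=lambda i:holes[i]); M=cv2.moments(cs[i]); sp=(M['m10']/M['m00'],M['m01']/M['m00'])
        out['spot']=(np.round(sp,1),cast(s,sp,z)[0].round(1),holes[i])
    o=max(cs,key=cv2.contourArea)[:,0]; P=cast(s,o,z)[:,:2]; (cx,cy),rr=cv2.minEnclosingCircle(P.astype(np.float32)); out['outer']=(cx,cy,rr); out['st']=st[:4]
    return out
E
python3 - <<'E'
from m import *
print(disc(load('w5.png'),14,'y'))
s=snap('top','t5.png'); print(disc(s,14,'y')); print(r.sense()['time'])
E
```

```text
{'spot': (array([262., 257.]), array([ 530.7, -187.3,   14. ]), 711.0), 'outer': (530.8470458984375, -185.3793487548828, 33.80397415161133), 'st': array([205, 196, 115, 110], dtype=int32)}
{'outer': (530.6700439453125, -177.22357177734375, 30.882896423339844), 'st': array([362, 214,  16,  29], dtype=int32)}
9.8333
```

>>> drive_tool([
  [[-4,-1,0],0],
  [[-8.3,-1.5,-2],0],
  [[-8.3,-1.5,-8],0],
  [[-8.3,-1.5,-15],0],
  [[-8.3,-1.5,-22],0],
  [[-8.3,-1.5,-27],0],
  [[-8.3,-1.5,-30],0],
  [[-8.3,-1.5,-30],0],
])

```text
time: 10.5
tool_pos: [529.9, -187.0, 18.5]
tcp_rot: [-179.9, -0.0, 89.4]
ft_force: [-0.9, 0.6, -0.6]
finger_gap: 85.1
```

>>> drive_tool([
  [[0,0,0],0],
  [[0,0,0],0],
  [[0,0,0],0],
  [[0,0,0],0],
  [[0,0,0],0],
  [[0,0,0],0],
  [[0,0,0],0],
  [[0,0,0],0],
], fingers=55, squeeze=30)

```text
time: 11.17
tool_pos: [531.2, -187.6, 20.5]
tcp_rot: [179.9, 0.0, 89.4]
ft_force: [-0.9, 0.9, 6.4]
finger_gap: 62.7
```

```bash
python3 - <<'E'
from m import *
q=r.sense(); print(q['tool_pos'],q['tcp_rot'],q['finger_gap'],q['ft_force'])
s=snap('wrist','w6.png'); print(disc(s,14,'y'))
E
```

```text
[ 531.15166796 -187.60386587   20.48718548] [1.79945103e+02 2.46541855e-02 8.94025664e+01] 62.7180973710446 [-0.85837983  0.90706389  6.43799341]
{'spot': (array([276.8, 282.9]), array([ 531.1, -187.4,   14. ]), 996.0), 'outer': (531.2443237304688, -185.23707580566406, 34.173797607421875), 'st': array([208, 210, 141, 129], dtype=int32)}
```

View pics/w6.png

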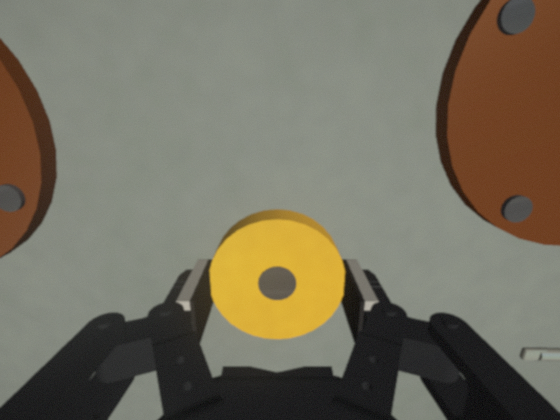

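>>> drive_tool([
  [[0,0,5],0],
  [[0,0,15],0],
  [[0,0,30],0],
  [[0,5,50],0],
  [[0,20,70],0],
  [[0,45,80],0],
  [[0,70,80],0],
  [[0,95,80],0],
])

```text
time: 11.88
tool_pos: [531.4, -91.8, 101.8]
tcp_rot: [179.9, 0.0, 89.4]
ft_force: [0.1, 0.7, -1.8]
finger_gap: 62.6
```

>>> drive_tool([
  [[0,25,0],0],
  [[0,50,0],0],
  [[0,72,0],0],
  [[0,85,0],0],
  [[0,92,0],0],
  [[0,95,0],0],
  [[0,95,0],0],
  [[0,95,0],0],
])

```text
time: 12.55
tool_pos: [530.8, 1.8, 99.9]
tcp_rot: [180.0, 0.0, 89.4]
ft_force: [-0.3, -0.4, -0.9]
finger_gap: 62.3
```

```bash
python3 - <<'E'
from m import *
q=r.sense(); print(q['tool_pos'],q['tcp_rot'],q['finger_gap'],q['ft_force'])
s=snap('wrist','w7.png'); print(disc(s,q['tool_pos'][2]-6.5,'y'))
E
```

```text
[530.7655598    1.80109776  99.94919606] [1.79997791e+02 2.27290111e-02 8.93785027e+01] 62.286433508280474 [-0.30049569 -0.41791444 -0.85956696]
{'spot': (array([276.8, 282.9]), array([530.7,   2. ,  93.4]), 995.0), 'outer': (530.8916625976562, 4.0233259201049805, 34.082881927490234), 'st': array([208, 210, 139, 129], dtype=int32)}
```

View pics/w7.png

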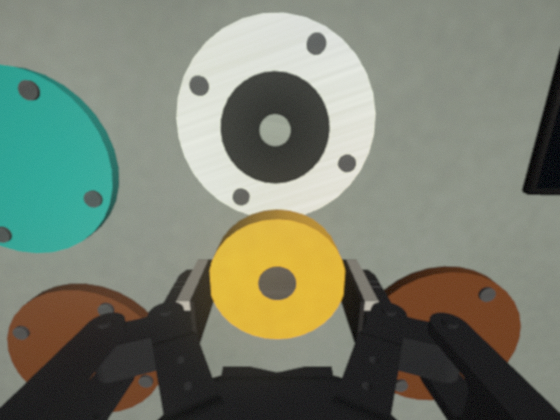

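```bash
python3 - <<'E'
from m import *
s=load('w7.png');h=hsv(s);S,V=h[...,1].astype(int),h[...,2].astype(int)
m=(V>100);m=m.astype(np.uint8)
cs=[b for b in blobs(m,100) if b[1][4]<2000 and 240<b[0][0]<310 and 100<b[0][1]<160]
for b in cs: print('spot',b[0],b[1],cast(s,b[0],34)[0])
d=[b for b in blobs((V<70),60)]
for b in d:
    if b[0][1]<210: print(b[0].round(1),b[1], cast(s,b[0],34 if b[1][4]>2000 else 12.5)[0].round(1))
E
```

```text
spot [274.58990148 129.63546798] [259 114  32  32 812] [530.15387892  67.57954858  34.        ]
[546.7 145.6] [ 523   52   37  143 2799] [691.8  56.6  34. ]
[274.9 126.7] [ 222   73  106  109 8017] [530.4  69.3  34. ]
```

>>> drive_tool([
  [[0,22,0],0],
  [[-0.3,44,0],0],
  [[-0.3,58,-5],0],
  [[-0.3,66.5,-15],0],
  [[-0.3,66.5,-28],0],
  [[-0.3,66.5,-38],0],
  [[-0.3,66.5,-42],0],
  [[-0.3,66.5,-42],0],
])

```text
time: 13.27
tool_pos: [529.0, 68.1, 55.7]
tcp_rot: [-179.8, 0.0, 89.3]
ft_force: [0.2, -0.1, -0.8]
finger_gap: 62.1
```

>>> drive_tool([
  [[0,0,0],0],
  [[0,0,-0.5],0],
  [[0,0,-1],0],
  [[0,0,-1.5],0],
  [[0,0,-2],0],
  [[0,0,-2],0],
  [[0,0,-2],0],
  [[0,0,-2],0],
])

```text
time: 13.93
tool_pos: [530.4, 69.1, 56.0]
tcp_rot: [180.0, 0.0, 89.4]
ft_force: [0.2, -1.0, -1.2]
finger_gap: 62.3
```

>>> drive_tool([
  [[0,-0.5,-0.5],0],
  [[0,-0.5,-0.5],0],
  [[0,-0.5,-1],0],
  [[0,-0.5,-1],0],
  [[0,-0.5,-1.5],0],
  [[0,-0.5,-1.5],0],
  [[0,-0.5,-1.5],0],
  [[0,-0.5,-1.5],0],
])

```text
time: 14.6
tool_pos: [530.4, 68.6, 54.5]
tcp_rot: [180.0, -0.0, 89.4]
ft_force: [-1.1, 0.4, 0.3]
finger_gap: 62.4
```

>>> drive_tool([
  [[0,0,-0.3],0],
  [[0,0,-0.6],0],
  [[0,0,-0.6],0],
  [[0,0,-0.6],0],
  [[0,0,-0.6],0],
  [[0,0,-0.6],0],
  [[0,0,-0.6],0],
  [[0,0,-0.6],0],
])

```text
time: 15.27
tool_pos: [530.4, 68.6, 54.4]
tcp_rot: [180.0, 0.0, 89.4]
ft_force: [-4.2, 0.4, 6.9]
finger_gap: 62.8
```

>>> drive_tool([
  [[0,0,0],0],
  [[0,0,0],0],
  [[0,0,0],0],
  [[0,0,0],0],
  [[0,0,0],0],
  [[0,0,0],0],
  [[0,0,0],0],
  [[0,0,0],0],
], fingers=80)

```text
time: 15.93
tool_pos: [530.4, 68.6, 53.7]
tcp_rot: [-180.0, -0.0, 89.4]
ft_force: [0.1, -0.5, 0.2]
finger_gap: 80.0
```

>>> drive_tool([
  [[0,0,0],0],
  [[0,0,8],0],
  [[0,0,20],0],
  [[0,0,40],0],
  [[0,0,60],0],
  [[0,0,75],0],
  [[0,0,80],0],
  [[0,0,80],0],
])

```text
time: 16.6
tool_pos: [532.1, 68.7, 136.7]
tcp_rot: [179.7, -0.0, 89.4]
ft_force: [-0.5, 0.1, -0.3]
finger_gap: 79.6
```

```bash
python3 - <<'E'
from m import *
q=r.sense(); print(q['tool_pos'],q['tcp_rot'],q['finger_gap'],q['ft_force'])
s=snap('wrist','w8.png'); print(disc(s,48,'y'))
E
```

```text
[532.05733595  68.66983177 136.70603236] [ 1.79726239e+02 -1.24561592e-02  8.94013758e+01] 79.64758850654327 [-0.50386787  0.1093664  -0.34994334]
{'spot': (array([274. , 220.9]), array([530.4,  68.9,  48. ]), 458.0), 'outer': (529.7402954101562, 70.75178527832031, 33.47383499145508), 'st': array([231, 173,  87,  88], dtype=int32)}
```

View pics/w8.png

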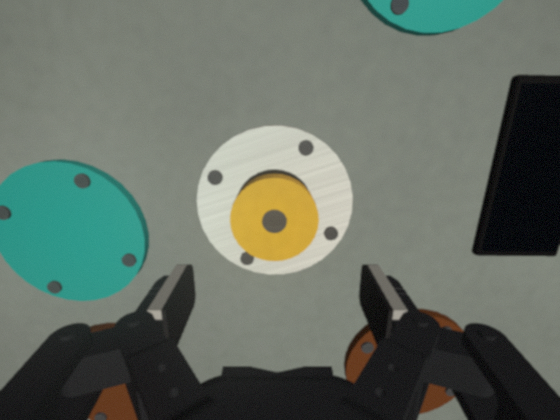

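>>> drive_tool([
  [[-10,30,0],0],
  [[-20,60,0],0],
  [[-30,90,0],0],
  [[-40,120,0],0],
  [[-50,150,0],0],
  [[-60,175,0],0],
  [[-65,188,0],0],
  [[-67,194,0],0],
], fingers=85)

```text
time: 17.32
tool_pos: [461.5, 264.2, 132.3]
tcp_rot: [-179.9, 0.0, 89.5]
ft_force: [0.8, 0.2, -0.7]
finger_gap: 85.2
```

>>> drive_tool([
  [[0,0,0],0],
  [[0,0,0],0],
  [[0,0,0],0],
  [[0,0,0],0],
  [[0,0,0],0],
  [[0,0,0],0],
  [[0,0,0],0],
  [[0,0,0],0],
])

```text
time: 17.98
tool_pos: [463.5, 262.4, 133.9]
tcp_rot: [180.0, -0.0, 89.4]
ft_force: [0.2, 0.4, 0.2]
finger_gap: 85.3
```

```bash
python3 - <<'E'
from m import *
q=r.sense(); print(q['tool_pos'],q['tcp_rot'],q['finger_gap'],q['ft_force'],q['time'])
s=snap('wrist','w9.png'); print(disc(s,24,'r'))
t=snap('top','t9.png'); u=snap('scene','s9.png')
a=cv2.resize(t['pixels'][190:270,220:300],None,fx=5,fy=5,interpolation=cv2.INTER_CUBIC);b=cv2.resize(u['pixels'][170:250,250:330],None,fx=5,fy=5,interpolation=cv2.INTER_CUBIC)
cv2.imwrite('pics/c9.png',cv2.cvtColor(np.hstack([a,b]),cv2.COLOR_RGB2BGR))
print(proj(t,[530.4,68.9,48]),proj(u,[530.4,68.9,48]))
E
```

```text
[463.53438182 262.36122957 133.85664232] [ 1.79994022e+02 -2.67514068e-03  8.93762047e+01] 85.31604374141666 [0.21850919 0.37404303 0.15206542] 17.9833
{'spot': (array([259.8, 156.8]), array([451.5, 305.5,  24. ]), 382.0), 'outer': (451.56402587890625, 305.84954833984375, 32.03996658325195), 'st': array([217, 112,  86,  86], dtype=int32)}
[[261.23034379 225.32556883]] [[288.7441279  199.81587879]]
```

View pics/c9.png

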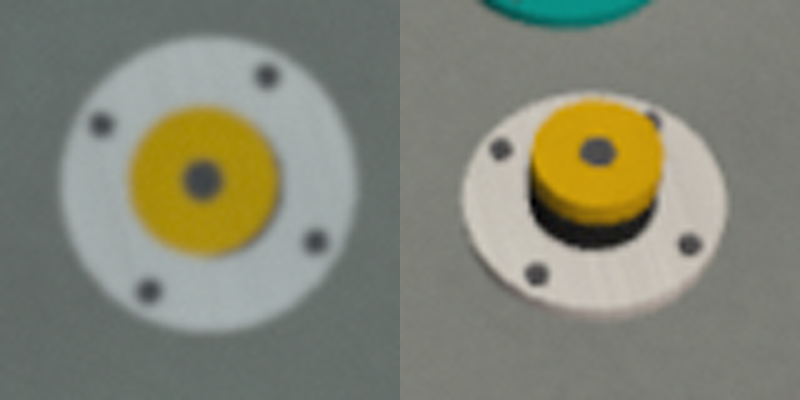

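View pics/w9.png

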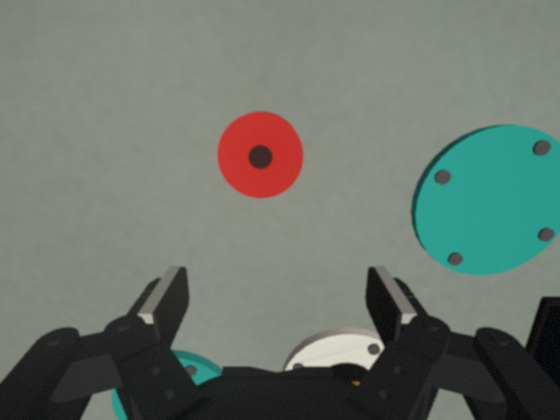

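```bash
python3 - <<'E'
from m import *
for f in('t9.png','s9.png'):
    s=load(f); m=s['pixels'].copy()
    if f[0]=='t': m[:, 320:]=0;m[:,:200]=0
    else: m[:150]=0; m[:,:200]=0
    s['pixels']=m; print(f,disc(s,48,'y'))
E
```

```text
t9.png {'spot': (array([260. , 225.7]), array([529.7,  71.5,  48. ]), 52.0), 'outer': (529.5519409179688, 70.54742431640625, 31.252073287963867), 'st': array([246, 212,  30,  29], dtype=int32)}
s9.png {'spot': (array([289.1, 200. ]), array([530.8,  69.9,  48. ]), 38.0), 'outer': (537.2425537109375, 70.78357696533203, 37.2508430480957), 'st': array([276, 190,  27,  26], dtype=int32)}
```

>>> drive_tool([
  [[-6,22,0],0],
  [[-12,43.5,-5],0],
  [[-12,43.5,-25],0],
  [[-12,43.5,-45],0],
  [[-12,43.5,-65],0],
  [[-12,43.5,-72],0],
  [[-12,43.5,-74],0],
  [[-12,43.5,-74],0],
])

```text
time: 18.8
tool_pos: [451.2, 306.0, 59.6]
tcp_rot: [-180.0, 0.0, 89.4]
ft_force: [0.1, 0.4, 0.3]
finger_gap: 85.0
```

```bash
python3 - <<'E'
from m import *
q=r.sense(); print(q['tool_pos'],q['tcp_rot'],q['finger_gap'],q['ft_force'],q['time'])
s=snap('wrist','w10.png'); print(disc(s,24,'r'))
E
```

```text
[451.17008084 305.95588777  59.63469747] [-1.79954005e+02  2.61379953e-02  8.93976511e+01] 85.03817442331506 [0.12888923 0.42457504 0.34455661] 18.8
{'spot': (array([276.8, 260. ]), array([451.1, 302.7,  24. ]), 266.5), 'outer': (451.8372497558594, 308.5061950683594, 34.95934295654297), 'st': array([221, 190, 114, 115], dtype=int32)}
```

View pics/w10.png

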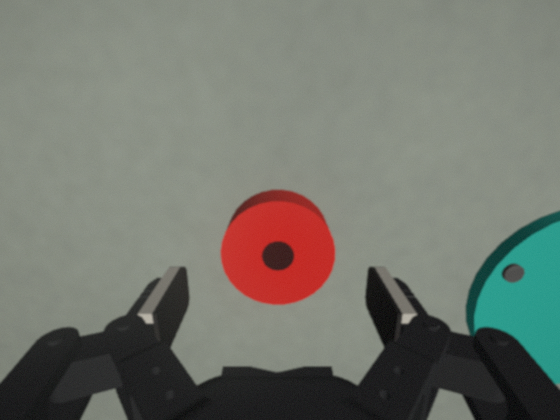

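```bash
cat >> m.py <<'E'
def redspot(s,z):
    p=s['pixels'].astype(int); h=hsv(s); red=((h[...,0]<8)|(h[...,0]>172))&(h[...,1]>120)&(p[...,0]>150)
    c,st,m=max(blobs(red),key=lambda b:b[1][4])
    x,y,w,hh=st[:4]; sub=(p[y:y+hh,x:x+w,0]<110)
    b=[q for q in blobs(sub) if q[1][0]>2 and q[1][1]>2 and q[1][0]+q[1][2]<w-2 and q[1][1]+q[1][3]<hh-2]
    b=max(b,key=lambda q:q[1][4]); uv=b[0]+[x,y]; return uv.round(1),b[1][2:],cast(s,uv,z)[0].round(1)
E
python3 - <<'E'
from m import *
print(redspot(load('w10.png'),24))
E
```

```text
(array([277.5, 255.5]), array([ 30,  28, 676], dtype=int32), array([451.5, 305.5,  24. ]))
```

Red is at (451.5, 305.5), and the tool is at (451.2, 306.0). I'll lower and close.

>>> drive_tool([
  [[0.3,-0.5,-8],0],
  [[0.3,-0.5,-16],0],
  [[0.3,-0.5,-24],0],
  [[0.3,-0.5,-31],0],
  [[0.3,-0.5,-36],0],
  [[0.3,-0.5,-37.5],0],
  [[0.3,-0.5,-37.5],0],
  [[0.3,-0.5,-37.5],0],
])

```text
time: 19.52
tool_pos: [451.7, 305.6, 22.2]
tcp_rot: [-180.0, 0.0, 89.4]
ft_force: [-0.4, -0.1, 0.2]
finger_gap: 85.2
```

>>> drive_tool([
  [[0,0,0],0],
  [[0,0,0],0],
  [[0,0,0],0],
  [[0,0,0],0],
  [[0,0,0],0],
  [[0,0,0],0],
  [[0,0,0],0],
  [[0,0,0],0],
], fingers=55, squeeze=30)

```text
time: 20.18
tool_pos: [452.2, 305.9, 23.0]
tcp_rot: [179.9, -0.0, 89.4]
ft_force: [-0.7, 0.3, 5.6]
finger_gap: 62.5
```

```bash
python3 - <<'E'
from m import *
q=r.sense(); print(q['tool_pos'],q['tcp_rot'],q['finger_gap'],q['ft_force'],q['time'])
s=snap('wrist','w11.png'); print(redspot(s,24))
E
```

```text
[452.24163654 305.92405726  23.02947516] [ 1.79933373e+02 -3.74159538e-02  8.94020788e+01] 62.51945518419366 [-0.72819698  0.32164558  5.5642691 ] 20.1833
(array([276.8, 293. ]), array([  39,   33, 1026], dtype=int32), array([452.2, 305.5,  24. ]))
```

View pics/w11.png

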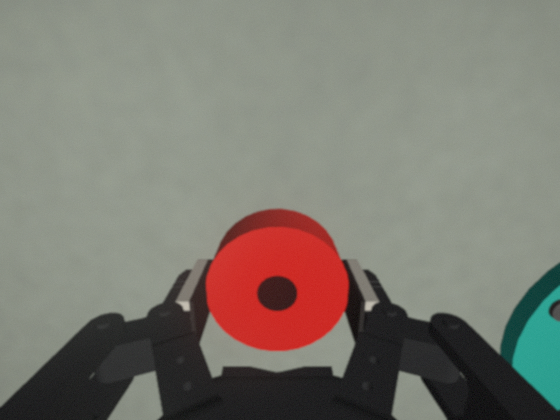

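>>> drive_tool([
  [[0,0,5],0],
  [[0,0,18],0],
  [[0,0,38],0],
  [[0,0,60],0],
  [[5,-15,80],0],
  [[13,-40,88],0],
  [[22,-68,90],0],
  [[32,-96,90],0],
])

```text
time: 20.9
tool_pos: [484.5, 209.2, 114.7]
tcp_rot: [179.8, -0.1, 89.5]
ft_force: [0.9, 0.1, -1.1]
finger_gap: 62.6
```

>>> drive_tool([
  [[10,-30,0],0],
  [[20,-60,0],0],
  [[30,-90,0],0],
  [[38,-115,0],0],
  [[43,-130,0],0],
  [[46,-138,0],0],
  [[46,-141,0],0],
  [[46,-141,0],0],
])

```text
time: 21.57
tool_pos: [529.6, 68.5, 112.6]
tcp_rot: [-180.0, -0.0, 89.4]
ft_force: [-0.5, -0.4, 0.1]
finger_gap: 63.1
```

>>> drive_tool([
  [[0,0,-5],0],
  [[0,0,-15],0],
  [[0,0,-24],0],
  [[0,0,-30],0],
  [[0,0,-33],0],
  [[0,0,-34],0],
  [[0,0,-34],0],
  [[0,0,-34],0],
])

```text
time: 22.23
tool_pos: [529.9, 68.7, 78.4]
tcp_rot: [180.0, -0.0, 89.4]
ft_force: [0.3, 0.1, 0.7]
finger_gap: 62.8
```

>>> drive_tool([
  [[0.4,0,-2],0],
  [[0.4,0,-4],0],
  [[0.4,0,-5],0],
  [[0.4,0,-5.5],0],
  [[0.4,0,-6],0],
  [[0.4,0,-6],0],
  [[0.4,0,-6],0],
  [[0.4,0,-6],0],
])

```text
time: 22.9
tool_pos: [530.1, 68.6, 72.3]
tcp_rot: [180.0, -0.0, 89.4]
ft_force: [-0.5, 0.6, -1.5]
finger_gap: 63.4
```

>>> drive_tool([
  [[0,0,-0.3],0],
  [[0,0,-0.6],0],
  [[0,0,-0.9],0],
  [[0,0,-1.2],0],
  [[0,0,-1.2],0],
  [[0,0,-1.2],0],
  [[0,0,-1.2],0],
  [[0,0,-1.2],0],
])

```text
time: 23.57
tool_pos: [530.1, 68.6, 71.1]
tcp_rot: [180.0, -0.0, 89.4]
ft_force: [0.3, -1.0, -1.4]
finger_gap: 62.9
```

>>> drive_tool([
  [[0,0,-0.3],0],
  [[0,0,-0.6],0],
  [[0,0,-0.9],0],
  [[0,0,-0.9],0],
  [[0,0,-0.9],0],
  [[0,0,-0.9],0],
  [[0,0,-0.9],0],
  [[0,0,-0.9],0],
])

```text
time: 24.23
tool_pos: [530.2, 68.6, 71.0]
tcp_rot: [180.0, 0.0, 89.4]
ft_force: [-5.4, -1.2, 8.0]
finger_gap: 63.2
```

Contact at 71 mm, as predicted. I'll release and retreat upward, clear of the stack.

>>> drive_tool([
  [[0,0,0.4],0],
  [[0,0,0.4],0],
  [[0,0,0.4],0],
  [[0,0,0.4],0],
  [[0,0,0.4],0],
  [[0,0,0.4],0],
  [[0,0,0.4],0],
  [[0,0,0.4],0],
], fingers=82)

```text
time: 24.9
tool_pos: [530.1, 68.6, 70.5]
tcp_rot: [-180.0, 0.0, 89.4]
ft_force: [0.2, -0.3, -0.3]
finger_gap: 82.4
```

>>> drive_tool([
  [[0,0,5],0],
  [[0,0,15],0],
  [[0,0,30],0],
  [[0,0,50],0],
  [[0,0,70],0],
  [[0,0,80],0],
  [[0,0,85],0],
  [[0,0,85],0],
])

```text
time: 25.57
tool_pos: [531.0, 68.7, 157.3]
tcp_rot: [179.8, -0.0, 89.4]
ft_force: [-0.9, 0.1, 0.7]
finger_gap: 82.1
```

>>> drive_tool([
  [[0,-20,0],0],
  [[0,-45,0],0],
  [[0,-75,0],0],
  [[0,-105,0],0],
  [[0,-135,0],0],
  [[0,-155,0],0],
  [[0,-160,0],0],
  [[0,-160,0],0],
])

```text
time: 26.23
tool_pos: [529.3, -92.5, 154.3]
tcp_rot: [-179.9, -0.0, 89.3]
ft_force: [-0.2, 0.3, -0.8]
finger_gap: 82.2
```

```bash
python3 - <<'E'
from m import *
q=r.sense(); print(q['tool_pos'],q['finger_gap'],q['ft_force'],q['time'])
w=snap('wrist','w12.png');t=snap('top','t12.png'); u=snap('scene','s12.png')
a=cv2.resize(t['pixels'][190:270,220:300],None,fx=5,fy=5,interpolation=cv2.INTER_CUBIC);b=cv2.resize(u['pixels'][170:250,250:330],None,fx=5,fy=5,interpolation=cv2.INTER_CUBIC)
cv2.imwrite('pics/c12.png',cv2.cvtColor(np.hstack([a,b]),cv2.COLOR_RGB2BGR))
for s,(x0,x1,y0,y1) in((t,(230,300,190,270)),(u,(260,320,160,230))):
    s=dict(s);p=np.zeros_like(s['pixels']);p[y0:y1,x0:x1]=s['pixels'][y0:y1,x0:x1];s['pixels']=p
    try: print(redspot(s,72))
    except Exception as e: print(e)
E
```

```text
[529.25543331 -92.53243551 154.25919914] 82.15325762414896 [-0.1674836   0.30180692 -0.77234413] 26.2333
max() iterable argument is empty
(array([289.1, 194. ]), array([ 7,  5, 30], dtype=int32), array([530.9,  69. ,  72. ]))
```

View pics/c12.png

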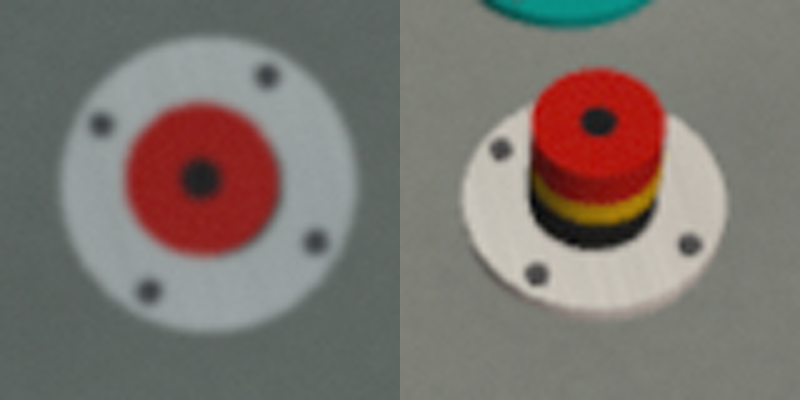

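View pics/s12.png

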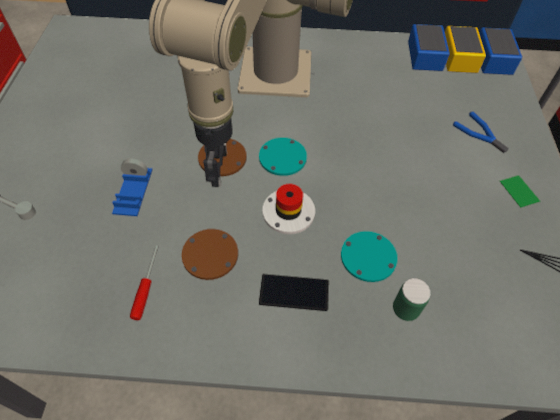

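View pics/w12.png

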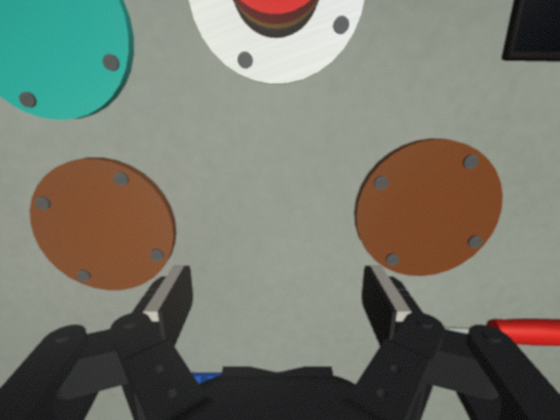

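```bash
python3 - <<'E'
from h import *
print(r.hand_in(), r.sense()['time'])
E
```

```text
the job is handed in; nothing more can be done
the job is handed in; nothing more can be done
```

The body mount is finished and handed in at about 26 s of the 67 s allowed; no verdict came back.

- **Spacer:** I lifted it out of the rack by its faces, stood it on the bench and let go. A gentle push with one finger tipped it flat. I then picked it up across its width and lowered it onto the black cushion until it touched.
- **Red cushion:** I set it on top the same way. Both discs were released only after contact, with 7 to 8 N on the wrist, so neither was dropped.
- **Centring:** In the scene camera, the disc centres read (530.6, 68.2) for black, (530.8, 69.9) for yellow and (530.9, 69.0) for red. Yellow is therefore about 1.7 mm off black, red about 0.9 mm off yellow, and red about 0.9 mm off black. The limits are 6, 6 and 9 mm, and the stack stood upright with near-flush edges.
- **Other objects:** The last picture shows the grey disc still in its slot and the phone, screwdriver and green can where they were. I checked these by eye and did not measure them.
- **Checks that failed or disagreed:** The final top-view reading of the red cushion's centre spot failed, because the detection found no spot. The top, scene and wrist cameras differ by about 1 to 2 mm in absolute position. All three agree that yellow sits 1.3 to 1.7 mm off black in y. I did not separately measure how well the black cushion is centred on the plate. It was not visibly shifted.

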